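Seat the hand press battery in its charging dock

TASK

Put the loose battery of the hand press on charge: tuck its tongue under the dock's lip with the tail still up, then, pushing against the sprung contact, rock the tail down until the block lies flat and fully home in the bay, and let go. Be gentle, never force it, and leave the hand press, tape and vinyl roll where they are.

Things in the scene. Friction and masses are not known exactly. Their poses are not given: they have to be found in the camera images.
- battery_mid (a point): Centre, half-way up, of the loose black battery block (0.2 to 0.4 kg), 84 mm long (x) x 46 mm wide (y) x 38 mm high (z) without its tongue, square edges. It lies flat on the mat, grey-panelled face up. x axis points to the nose (tongue end), z up through the panel. The underside is 19 mm below this point. It can be gripped across its 46 mm width.
- tongue_tip (a point): Middle of the lower edge of the tip of the battery's tongue, which sticks out 10 mm from the foot of the nose (34 mm wide, 7 mm thick, underside level with the block's): 52 mm ahead (x) of the block's centre and 19 mm below it; axes as the block's. A light hand is enough: pushes of 10 N or so seat the block, much more harms it.
- dock: Grey base plate (170 x 100 x 10 mm, standing on the 2 mm mat) of a charging dock; origin at the centre of its underside, x towards the lip end, z up. On it a white cradle, 130 x 84 mm, top 34 mm above the origin, is clamped anywhere within 14 mm either way along x and 4 mm along y of its middle position: that shift is not measured and must be seen or felt. All walls are rigid.
- bay (a point): With the cradle in its middle position, the foot of the bay's tail wall on the bay's floor, on the centre line (x -52, y 0, z 20 mm from the dock's origin). Tail wall: 10 mm high above the floor, 13 mm thick, no bevel. Side walls: 47.6 mm apart, 14 mm high, top 5 mm bevelled outwards at 45 degrees. Seated, the block's centre is 42 to 44 mm ahead (x) of the tail wall and 19 mm above the floor.
- lip (a point): With the cradle in its middle position, the middle of the upper edge of the grey lip that overhangs the nose end of the bay: 89 mm ahead (x) of the tail wall and 14 mm above the bay's floor. The lip is 4 mm thick, so 10 mm of height is free under it, in a slot 38 mm wide that takes the tongue. Axes as the dock's.
- slot (a point): With the cradle in its middle position, the foot of the sprung contact plate's face, at rest, under the lip: 2.5 mm ahead (x) of the lip's edge, on the bay's floor. The tongue tip can push the plate in 4.5 mm, then it is solid; it takes 2 N to start, 1 N more per mm. The tail passes the tail wall only with the plate 2.5 to 4.5 mm in; the spring then holds the block against that wall.
- handpress: Bystander: white cordless hand press (small iron) on a dark plate, 100 x 62 x 57 mm, loose; origin at the centre of its underside. It and the battery may have changed sides.
- tape: Bystander: roll of masking tape lying flat, 76 mm across, 25 mm high, loose; origin at the centre of its underside.
- roll: Bystander: short upright roll of blue vinyl, 64 mm across, 70 mm high, loose; origin at the centre of its underside.
Not all that is in view belongs to the job. What is shaped like the part that bears battery_mid but red or yellow is not meant.

How it is judged:
By the outcome, as a careful person would: the job done as asked, in the order asked, and still so for the second after the job is handed in, with the robot touching nothing.
It also fails if it takes over 72 s, if anything falls off the work surface, if the arm or the gripper's body presses on something with over 40 N, if the wrist force passes 120 N, or if a joint passes its speed limit or range.

ROBOT

A 7-joint arm with a two-finger parallel gripper is mounted at the origin on the work surface. World frame = base frame: x ahead of the robot, y to its left, z up, the work surface at z = 0. Lengths are in m, angles in degrees, forces in N, time in s.
With the tool pointing down it reaches from about 0.425 to 0.875 m from the base axis. Payload 4.7 kg.
Tool frame: the origin (TCP) lies on the mounting face of the last link; the fingertips stand 182 mm ahead of it and the grasp point (between the pads) lies 164 mm ahead of it; z points along the fingers, y is the line along which they close (so a half turn about z gives the same grasp; the last joint's range is limited). The gripper opens to 87 mm and grips with 3 to 60 N. Pads are 19 mm wide; open, the fingers measure 117 mm over their backs; the gripper's body (75 mm by 190 mm) begins 51 mm behind the grasp point.
Start: joints at [-62.561, 18.392, -4.016, 83.108, 1.295, 78.541, -3.26], TCP at [0.291, 0.581, 0.405] pointing down, gripper open.
Joint ranges: [-163.93, 163.93], [-17.29, 119.83], [-79.2, 71.16], [3.27, 140.29], [-89.18, 269.18], [5.43, 117.66], [-154.24, 154.24]. Speed limits (degrees/s): [147.25, 147.25, 180, 180, 180, 180, 180].

INTERFACE

Orientations are given as [roll, pitch, yaw] about the fixed x, y, z axes, in that order (R = Rz(yaw) Ry(pitch) Rx(roll)).
In Python, from cell import env gives the robot as it stands.
- The arm moves only by the tool servo_tool, never from a script. Its argument "plan" is a list of rows, each an object with "xyz": the shift along the tool's x, y, z in cm, a list of three; "twist": the turn, a rotation vector about the tool's x, y, z in degrees, a list of three; "jaw": the closure, from 0 (fully open) to 1 (shut). In form: [{"xyz": [x, y, z], "twist": [wx, wy, wz], "jaw": jaw}, ...]. A call has 1 to 10 rows; each row is the pose to reach, as a shift and turn from the pose commanded when the call began, along the tool's axes at that moment; what a row does not reach only later rows make up. A row lasts 1/12 s, in which the tool goes at most 41.7 mm and 7.16 degrees, less where a joint would pass 70% of its speed; a pose out of reach is approached as far as the arm can. A call with a gripper value outside its range is refused whole. The fingers move at their own pace and stop on an object; "newtons" is the grip in N (left out, the last holds). Time passes only in rows, so rows that repeat a pose let the fingers close. It gives the time, the measured TCP pose, the force, the opening and the grip force at its end, in the units of the state.
- env.get_obs(): the state, without advancing time (a new reading comes with each control period).
- env.read_camera(name): name is "scene" or "side" or "wrist"; returns a dict with "img" (384x512x3 uint8, red, green, blue), "camera_matrix" (3x3 intrinsics, pixels), "R" (3x3) and "t" (3): a world point X has camera coordinates R X + t. Camera axes: x right, y down, z forward; pixel columns grow to the right and rows downward; lengths in m; the calibration is good to about 2 mm. The wrist camera is an equidistant fisheye: a pixel r from the principal point sees the ray r / f radians off the axis. A picture is of the moment at which its call begins. There is no depth.
- env.sign_off(): hands the job in; it is judged then, once.
The state is a dict: "time_s": time; "qpos": joint angles; "joint_velocities": joint speeds; "effort": joint torques, N m; "tool_pos": TCP position; "tool_rot": TCP orientation; "force": force on the tool from outside, world axes, zero at the start; "wrist_torque": the same for the moment, N m; "grip_width": finger opening in m; "grasp_force": force on a finger pad.
Only numpy, scipy, OpenCV 4.12 (cv2) and the standard library are available. Lean on these libraries where they do the work, as an engineer would, in place of code of your own. Each camera call takes 0.05 s, during which the arm holds its last target. There are 200 camera calls.

## Working session

There is one attempt and no reset: what is moved stays moved. The work goes in short steps, Python scripts to look and compute and a tool call to move; the robot and the scene stay as the last step left them, time stands still between calls to the robot, and variables do not carry over. Pictures are saved under pics/ and viewed, at most 10 in all, crops included, and the job is handed in when it is done.

Besides the shell and the picture viewer there is one more tool, called after "Emit:" as name(argument=value, ...), one argument or row to a line, values as JSON. servo_tool: Moves the arm, as the interface text tells. Its arguments: {"type":"object","properties":{"plan":{"type":"array","items":{"type":"object","properties":{"xyz":{"type":"array","items":{"type":"number"}},"twist":{"type":"array","items":{"type":"number"}},"jaw":{"type":"number"}}}},"newtons":{"type":"number"}},"required":["plan"]}

```bash
mkdir -p pics; ls
cat > h.py <<'E'
import numpy as np,cv2
from cell import env
from scipy.spatial.transform import Rotation as Ro
np.set_printoptions(precision=4,suppress=True)
def snap(n,f):
    c=env.read_camera(n); cv2.imwrite('pics/'+f,c['img'][:,:,::-1]); np.savez('pics/'+f+'.npz',**c); return c
E
python3 - <<'E'
from h import *
a=snap('scene','s1.png')['img'];b=snap('side','d1.png')['img']
w=snap('wrist','w1.png')
for f in('s1','d1','w1'):
    c=np.load(f'pics/{f}.png.npz');print(f,c['camera_matrix'].tolist(),(-c['R'].T@c['t']),c['R'].tolist())
o=env.get_obs();print(o)
E
```

```text
pics
s1 [[481.2790426758814, 0.0, 255.6601590060854], [0.0, 481.2790426758814, 191.26572425400983], [0.0, 0.0, 1.0]] [ 0.9482 -0.6491  0.9839] [[0.8383290746030582, 0.5451635872672576, 0.0010128144329078935], [0.40054951075903805, -0.6146853895443927, -0.6795012592419188], [-0.369816781806715, 0.5700513441774815, -0.7336736419523131]]
d1 [[447.1126217673929, 0.0, 253.30924599870528], [0.0, 447.1126217673929, 199.83831652813092], [0.0, 0.0, 1.0]] [-0.0673 -0.632   0.9352] [[0.7946555798858495, -0.6070559870684816, 0.0023532786905730756], [-0.4241594719772001, -0.5580031615474933, -0.713246951647902], [0.4342939692055449, 0.5657875045167694, -0.7009088728532261]]
w1 [[297.3186396354542, 0.0, 260.4019789921366], [0.0, 297.3186396354542, 185.20603320470096], [0.0, 0.0, 1.0]] [0.2202 0.6175 0.3832] [[0.44844528415143475, 0.8938080424251708, -0.0020026029127080585], [0.8555300458258743, -0.42858944816142636, 0.29048136878957365], [0.25877628912154854, -0.131978286929218, -0.9568785523605973]]
{'time_s': 0.15, 'qpos': array([-62.56  ,  18.4296,  -4.0151,  83.1601,   1.2941,  78.5396,
        -3.2584]), 'joint_velocities': array([-0.0806, -0.0905,  0.1013, -0.1566, -0.0106, -0.0187, -0.0239]), 'effort': array([ -0.0004, -49.1795,  -0.4048, -31.2874,  -0.0639,   0.0405,
         0.0001]), 'tool_pos': array([0.2913, 0.5809, 0.4039]), 'tool_rot': array([-179.9157,    0.0044,  153.3705]), 'force': array([ 0.543 , -0.3531, -0.3252]), 'wrist_torque': array([-0.0065, -0.0342, -0.0125]), 'grasp_force': 0.0, 'grip_width': 0.0874664744003653}
```

View pics/s1.png

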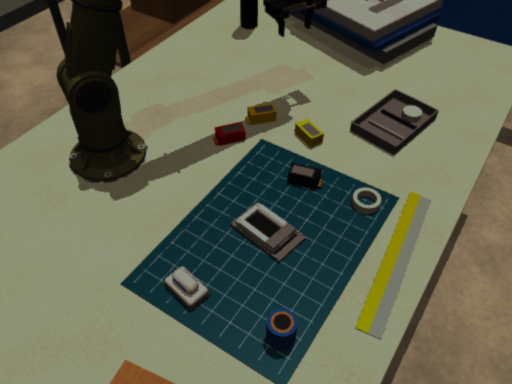

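View pics/d1.png

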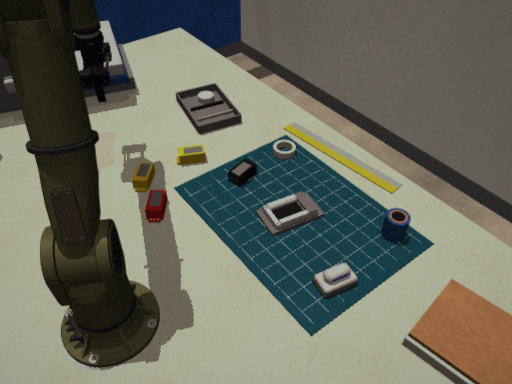

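The scene shows the black battery at scene (305,176) / side (243,171), and the dock at scene (268,230) / side (290,212). The tape, roll and press are clear of both. I'll enlarge them for corner picking.

Run:
```python
from h import *
s=cv2.imread('pics/s1.png');d=cv2.imread('pics/d1.png')
a=cv2.resize(s[155:265,220:330+20],None,fx=5,fy=5,interpolation=cv2.INTER_CUBIC)
b=cv2.resize(d[150:240,220:350-20],None,fx=5,fy=5,interpolation=cv2.INTER_CUBIC)
for im,u0,v0 in((a,220,155),(b,220,150)):
    im[:]=np.clip(im*1.6,0,255)
    for u in range(0,im.shape[1],50): cv2.putText(im,str(u0+u//5),(u,8),0,.3,(0,255,255));cv2.line(im,(u,10),(u,16),(0,255,255))
    for v in range(0,im.shape[0],50): cv2.putText(im,str(v0+v//5),(0,v+4),0,.3,(0,255,255))
cv2.imwrite('pics/a.png',a);cv2.imwrite('pics/b.png',b);print(a.shape,b.shape)
```

```text
(550, 650, 3) (450, 550, 3)
```

View pics/a.png

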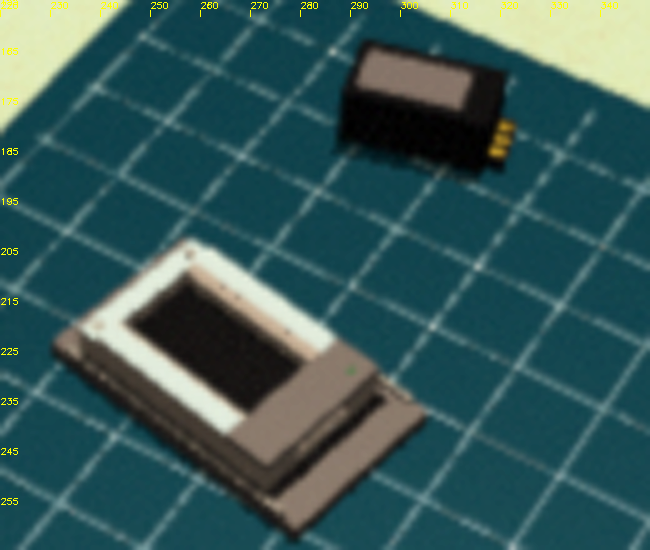

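View pics/b.png

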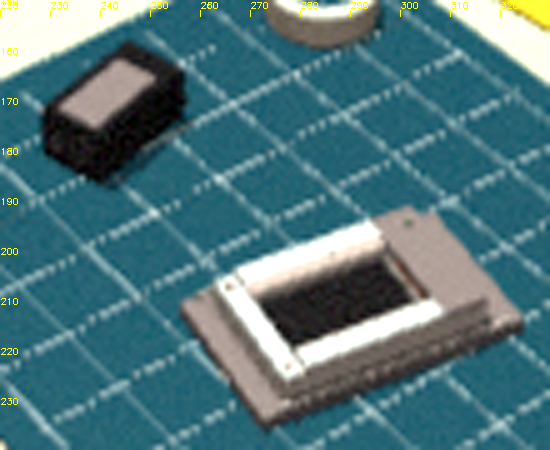

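Picked corners in the crops (battery nose with gold contacts at scene (320,182); lip end of dock at lower right in the scene, at (284,238)). Fitting poses.

```bash
cat >> h.py <<'E'
from scipy.optimize import least_squares
def proj(c,X):
    p=(c['R']@np.atleast_2d(X).T).T+c['t'];k=c['camera_matrix']
    return p[:,:2]/p[:,2:]*[k[0,0],k[1,1]]+k[:2,2]
def unproj(c,uv,z):
    k=c['camera_matrix'];C=-c['R'].T@c['t'];d=c['R'].T@np.array([(uv[0]-k[0,2])/k[0,0],(uv[1]-k[1,2])/k[1,1],1]);return C+d*(z-C[2])/d[2]
E
python3 - <<'E'
from h import *
S=np.load('pics/s1.png.npz');D=np.load('pics/d1.png.npz')
S={k:S[k] for k in S};D={k:D[k] for k in D}
A=lambda x,y:(220+x/5,155+y/5)
B=lambda x,y:(220+x/5,150+y/5)
# world z ; local coordinates
bat=[(S,A(363,42),(-42,23,40)),(S,A(508,72),(42,23,40)),(S,A(343,92),(-42,-23,40)),(S,A(338,148),(-42,-23,2)),(S,A(475,175),(42,-23,2)),
 (D,B(132,42),(42,23,40)),(D,B(186,68),(42,-23,40)),(D,B(43,115),(-42,23,40)),(D,B(103,182),(-42,-23,2)),(D,B(43,152),(-42,23,2)),(D,B(184,108),(42,-23,2))]
pl=[(S,A(52,345),(-85,-50,12)),(S,A(427,412),(85,50,12)),(S,A(297,535),(85,-50,12)),(D,B(182,305),(-85,50,12)),(D,B(405,207),(85,50,12)),(D,B(523,322),(85,-50,12)),(D,B(268,425),(-85,-50,12))]
cr=[(S,A(190,238),(-65,42,36)),(S,A(78,330),(-65,-42,36)),(S,A(378,365),(65,42,36)),(S,A(268,462),(65,-42,36)),(D,B(218,283),(-65,42,32)),(D,B(290,380),(-65,-42,32))]
for c,uv,l in bat+pl: pass
def pts(p,L):
    r=Ro.from_euler('z',p[2]).as_matrix();return [r@[l[0]/1e3+(p[3] if len(p)>3 else 0),l[1]/1e3+(p[4] if len(p)>3 else 0),l[2]/1e3]+[p[0],p[1],0] for l in L]
def res(p,L): return np.concatenate([proj(c,x)[0]-uv for (c,uv,l),x in zip(L,pts(p,[q[2] for q in L]))])
for n,L in(('bat',bat),('plate',pl)):
    r=min((least_squares(res,[.6,0,y],args=(L,)) for y in np.arange(0,6.2,.7)),key=lambda r:r.cost)
    print(n,r.x,np.degrees(r.x[2]),'\n',res(r.x,L).reshape(-1,2).round(1).tolist())
p0=r.x
f=lambda q,L:res(np.r_[p0,q],L)
r=least_squares(f,[0,0],args=(cr,));print('cradle',r.x,f(r.x,cr).reshape(-1,2).round(1).tolist())
# bay opening pixels
q=np.r_[p0,r.x]
for n,l in(('bayTL',(-52,23.8,30)),('bayTR',(-52,-23.8,30)),('lipL',(37,28.8,34)),('lipR',(37,-28.8,34))):
    X=pts(q,[(l[0],l[1],l[2]+2)])[0];u=proj(S,X)[0];v=proj(D,X)[0];print(n,X,(u-[220,155])*5,(v-[220,150])*5)
E
```

```text
bat [0.5472 0.2212 0.2628] 15.054485056785488 
 [[0.0, -0.4], [0.1, 0.1], [-0.3, 0.6], [0.0, -1.1], [1.7, 0.3], [-0.8, -0.2], [-0.0, 0.3], [-0.1, -1.0], [-0.1, 1.0], [0.4, 0.9], [0.3, 1.6]]
plate [0.5565 0.0084 6.1327] 351.3767397331185 
 [[-0.9, 0.2], [-0.1, -1.4], [0.7, -1.5], [-0.9, 0.8], [4.1, 0.8], [-0.2, -1.0], [-0.4, -0.0]]
cradle [-0.0026 -0.003 ] [[-0.6, -0.4], [-0.1, -0.3], [0.6, 0.0], [1.0, 1.0], [-0.8, 0.6], [0.0, 0.6]]
bayTL [0.5057 0.0371 0.032 ] [182.4723 273.0095] [249.8403 298.4999]
bayTR [ 0.4985 -0.01    0.032 ] [120.6053 325.8571] [293.4455 352.8917]
lipL [0.5944 0.0287 0.036 ] [321.1613 351.4649] [378.7634 235.3325]
lipR [ 0.5858 -0.0283  0.036 ] [246.8411 419.8208] [434.1835 298.0443]
```

```bash
cat >> h.py <<'E'
def delta(xyz,rpy,P=None,Q=None):
    """shift (cm, tool axes) and rotvec (deg) from the present pose to a target pose"""
    o=env.get_obs();P=o['tool_pos'] if P is None else P;Q=o['tool_rot'] if Q is None else Q
    R0=Ro.from_euler('xyz',Q,degrees=True);R1=Ro.from_euler('xyz',rpy,degrees=True)
    return (R0.inv().apply(np.array(xyz)-P)*100).round(2),(R0.inv()*R1).as_rotvec(degrees=True).round(2)
E
python3 - <<'E'
from h import *
print(delta([.55,.01,.36],[180,0,171.4],[.291,.581,.405],[180,0,153.37]))
E
```

```text
(array([-48.75, -39.43,   4.5 ]), array([  0.  ,   0.  , -18.03]))
```

Emit:
servo_tool(
  plan=[
    {"xyz": [-1.5, -1.2, 0], "twist": [0, 0, 0], "jaw": 0},
    {"xyz": [-4, -3.2, 0], "twist": [0, 0, -1], "jaw": 0},
    {"xyz": [-7, -5.6, 0.5], "twist": [0, 0, -3], "jaw": 0},
    {"xyz": [-10, -8, 1], "twist": [0, 0, -5], "jaw": 0},
    {"xyz": [-13, -10.5, 1], "twist": [0, 0, -7], "jaw": 0},
    {"xyz": [-16, -13, 1.5], "twist": [0, 0, -9], "jaw": 0},
    {"xyz": [-19, -15.4, 2], "twist": [0, 0, -11], "jaw": 0},
    {"xyz": [-22, -17.8, 2], "twist": [0, 0, -12], "jaw": 0},
    {"xyz": [-25, -20.2, 2.5], "twist": [0, 0, -13], "jaw": 0},
    {"xyz": [-28, -22.6, 2.5], "twist": [0, 0, -14], "jaw": 0},
  ],
)

```text
time_s: 0.98
tool_pos: [0.4405, 0.2515, 0.3789]
tool_rot: [-180.0, -0.0, 167.4]
force: [1.6, 0.1, -0.3]
grip_width: 0.087
grasp_force: 0.0
```

Emit:
servo_tool(
  plan=[
    {"xyz": [-3.3, -2.6, 0], "twist": [0, 0, -1], "jaw": 0},
    {"xyz": [-6.5, -5.2, 0.5], "twist": [0, 0, -2], "jaw": 0},
    {"xyz": [-9.8, -7.8, 1], "twist": [0, 0, -3], "jaw": 0},
    {"xyz": [-12, -9.6, 1.5], "twist": [0, 0, -4], "jaw": 0},
    {"xyz": [-13, -10.4, 2], "twist": [0, 0, -4], "jaw": 0},
    {"xyz": [-13, -10.4, 2], "twist": [0, 0, -4], "jaw": 0},
    {"xyz": [-13, -10.4, 2], "twist": [0, 0, -4], "jaw": 0},
  ],
)

```text
time_s: 1.57
tool_pos: [0.5444, 0.1232, 0.3591]
tool_rot: [-180.0, -0.1, 171.3]
force: [0.2, -0.5, 0.0]
grip_width: 0.0871
grasp_force: 0.0
```

Run:
```python
from h import *
o=env.get_obs();print(o['time_s'],o['tool_pos'],o['tool_rot'])
w=snap('wrist','w2.png')
cv2.imwrite('pics/w2b.png',cv2.resize(np.clip(w['img'][:,:,::-1]*1.0,0,255).astype('uint8'),(800,600),interpolation=cv2.INTER_CUBIC))
```

```text
1.5667 [0.5444 0.1232 0.3591] [-179.9802   -0.0851  171.2663]
```

View pics/w2b.png

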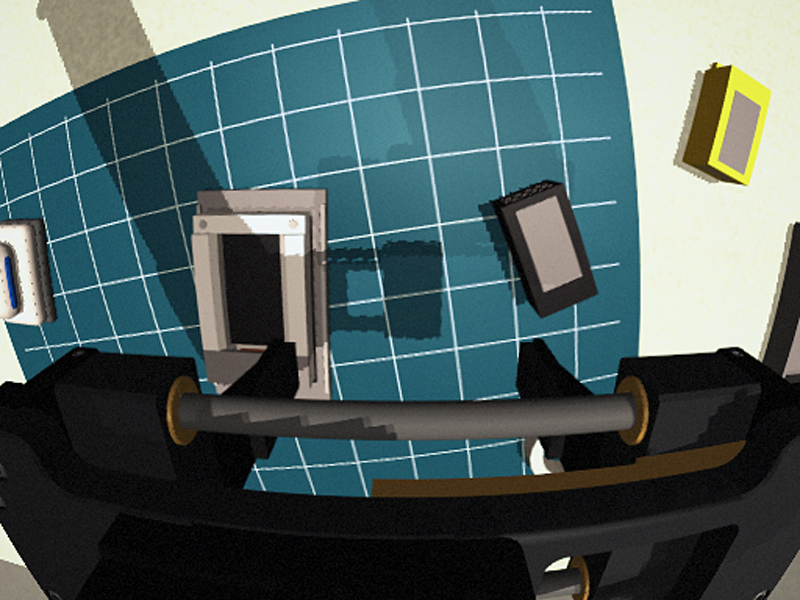

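Wrist view: dock at left (display 260,295), tail wall at top; battery at right (545,250), tail at top. I'll zoom into both for sharp corners.

Run:
```python
from h import *
w=cv2.imread('pics/w2.png')
def cr(u0,u1,v0,v1,g):
    im=cv2.resize(w[v0:v1,u0:u1],None,fx=4,fy=4,interpolation=cv2.INTER_CUBIC);im=np.clip(im.astype(float)*g,0,255).astype('uint8')
    for u in range(0,im.shape[1],40): cv2.putText(im,str(u0+u//4),(u,8),0,.3,(0,255,255));cv2.line(im,(u,10),(u,14),(0,255,255))
    for v in range(0,im.shape[0],40): cv2.putText(im,str(v0+v//4),(0,v+4),0,.3,(0,255,255))
    return im
a=cr(116,216,116,260,1.5);b=cr(306,392,106,210,2.5)
o=np.zeros((576,400+344,3),'uint8');o[:,:400]=a;o[:b.shape[0],400:]=b
cv2.imwrite('pics/w2c.png',o)
```

```text
(no output)
```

View pics/w2c.png

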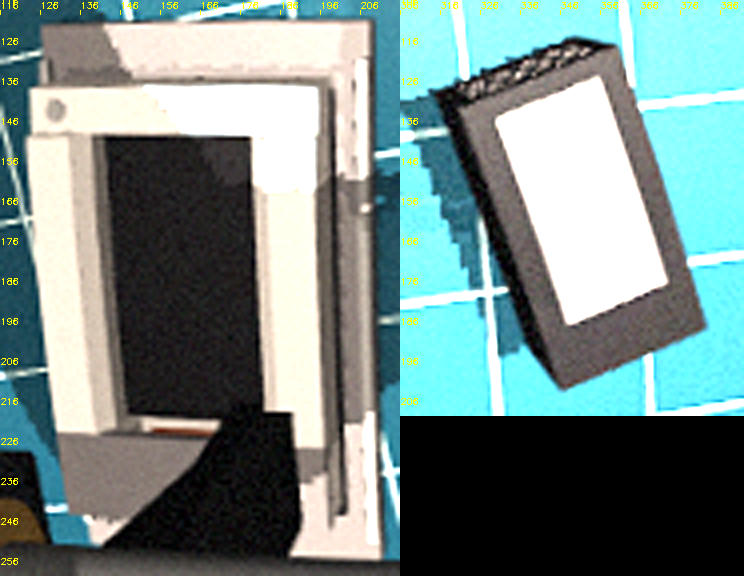

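Read corners: battery top face at panel (465,113),(620,46),(707,327),(563,388); cradle tail bar and side walls clearly visible, lip edge at panel y≈434. Fitting with the fisheye model.

```bash
cat >> h.py <<'E'
def fproj(c,X):
    p=(c['R']@np.atleast_2d(X).T).T+c['t'];k=c['camera_matrix'];n=np.hypot(p[:,0],p[:,1]);th=np.arctan2(n,p[:,2])
    return p[:,:2]/n[:,None]*th[:,None]*k[0,0]+k[:2,2]
E
cat > fit2.py <<'E'
from h import *
c=dict(np.load('pics/w2.png.npz'))
Dk=lambda x,y:(116+x/4,116+y/4)
Bt=lambda x,y:(206+x/4,106+y/4)
n=None
bat=[(Bt(465,113),(-42,-23,40)),(Bt(620,46),(-42,23,40)),(Bt(707,327),(42,23,40)),(Bt(563,388),(42,-23,40))]
cr=[(Dk(32,88),(-65,-42,32)),(Dk(320,83),(-65,42,32)),(Dk(252,136),(-52,23.8,31)),(Dk(28,137),(-52,-42,36)),(Dk(58,433),(37,-42,36)),(Dk(325,447),(37,42,36)),(Dk(105,137),(-52,-24.8,32))]
pl=[(Dk(40,23),(-85,-50,12)),(Dk(372,20),(-85,50,12)),(Dk(382,557),(85,50,12))]
def res(p,L,w=False):
    r=Ro.from_euler('z',p[2]).as_matrix();X=[r@(np.array(l)/1e3)+[p[0],p[1],0] for _,l in L]
    return (fproj(c,X)-np.array([u for u,_ in L])).ravel()
for nme,L in(('bat',bat),('cradle',cr),('plate',pl)):
    r=least_squares(res,[.55,.1,0],args=(L,));print(nme,r.x[:2],np.degrees(r.x[2]),res(r.x,L).reshape(-1,2).round(1).tolist())
E
python3 fit2.py
```

```text
bat [0.5443 0.2249] 14.556337119310173 [[-0.9, -1.0], [0.2, -0.3], [0.8, 0.5], [0.1, 1.1]]
cradle [0.5516 0.0098] -10.626865656779355 [[0.3, 0.0], [0.3, 1.1], [1.2, -0.4], [0.5, -0.1], [0.3, -0.3], [0.9, 0.5], [-3.7, -0.8]]
plate [0.5549 0.0112] -10.48908637322431 [[0.3, -0.2], [-0.4, -0.7], [0.1, 1.3]]
```

Run:
```python
from h import *
print(delta([.5455,.2235,.26],[180,0,194.8]),delta([.5455,.2235,.202],[180,0,194.8]))
```

```text
(array([1.33, 9.81, 9.96]), array([  0.04,  -0.06, -23.4 ])) (array([ 1.32,  9.81, 15.76]), array([  0.04,  -0.06, -23.4 ]))
```

Emit:
servo_tool(
  plan=[
    {"xyz": [0.3, 2, 1], "twist": [0, 0, -5], "jaw": 0},
    {"xyz": [0.6, 5, 3], "twist": [0, 0, -11], "jaw": 0},
    {"xyz": [1, 7.5, 5], "twist": [0, 0, -17], "jaw": 0},
    {"xyz": [1.3, 9.8, 7], "twist": [0, 0, -23.4], "jaw": 0},
    {"xyz": [1.3, 9.8, 9], "twist": [0, 0, -23.4], "jaw": 0},
    {"xyz": [1.3, 9.8, 11], "twist": [0, 0, -23.4], "jaw": 0},
    {"xyz": [1.3, 9.8, 13], "twist": [0, 0, -23.4], "jaw": 0},
    {"xyz": [1.3, 9.8, 14.6], "twist": [0, 0, -23.4], "jaw": 0},
    {"xyz": [1.3, 9.8, 15.5], "twist": [0, 0, -23.4], "jaw": 0},
    {"xyz": [1.3, 9.8, 15.75], "twist": [0, 0, -23.4], "jaw": 0},
  ],
)

```text
time_s: 2.45
tool_pos: [0.5448, 0.2239, 0.2008]
tool_rot: [180.0, -0.2, -165.1]
force: [0.5, -0.8, -0.5]
grip_width: 0.0871
grasp_force: 0.0
```

Emit:
servo_tool(
  plan=[
    {"xyz": [0, 0, 0], "twist": [0, 0, 0], "jaw": 0.3},
    {"xyz": [0, 0, 0], "twist": [0, 0, 0], "jaw": 0.4},
    {"xyz": [0, 0, 0], "twist": [0, 0, 0], "jaw": 0.45},
    {"xyz": [0, 0, 0], "twist": [0, 0, 0], "jaw": 0.5},
    {"xyz": [0, 0, 0], "twist": [0, 0, 0], "jaw": 0.55},
    {"xyz": [0, 0, 0], "twist": [0, 0, 0], "jaw": 0.6},
    {"xyz": [0, 0, 0], "twist": [0, 0, 0], "jaw": 0.65},
    {"xyz": [0, 0, 0], "twist": [0, 0, 0], "jaw": 0.7},
  ],
  newtons=20,
)

```text
time_s: 3.12
tool_pos: [0.5464, 0.2226, 0.2026]
tool_rot: [180.0, 0.0, -165.2]
force: [0.3, 0.3, 1.1]
grip_width: 0.0459
grasp_force: 20.0
```

Run:
```python
from h import *
o=env.get_obs();print(o['time_s'],o['tool_pos'],o['tool_rot'],o['force'],o['grip_width'],o['grasp_force'])
w=snap('wrist','w3.png')
cv2.imwrite('pics/w3b.png',cv2.resize(np.clip(w['img'][:,:,::-1]*1.5,0,255).astype('uint8'),(800,600),interpolation=cv2.INTER_CUBIC))
```

```text
3.1167 [0.5464 0.2226 0.2026] [ 179.9732    0.0231 -165.2307] [0.3293 0.2969 1.0547] 0.045921575334376886 19.999627768993378
```

View pics/w3b.png

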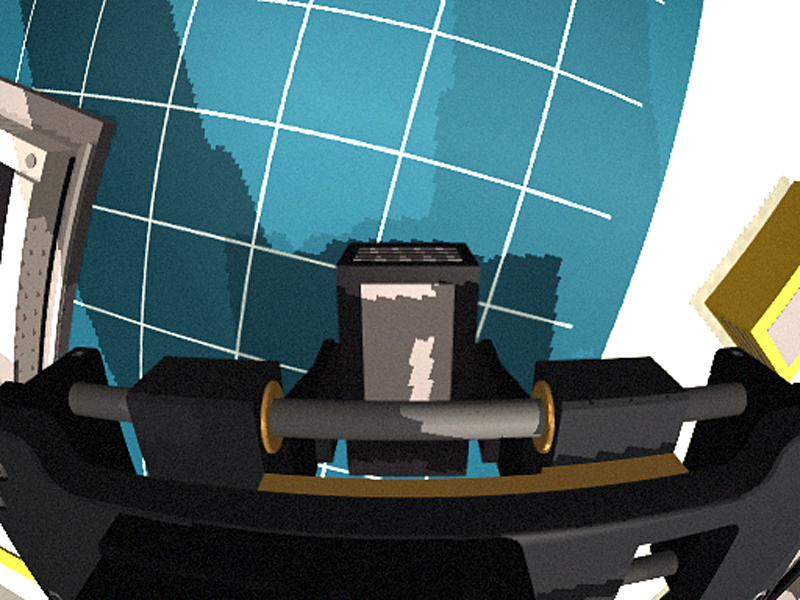

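Gripped (45.9 mm, matches width). Tail's top edge sits at display y≈266 (pixel v≈170), lower edge ≈243 (v≈155.5). Compute the grip offset along the block and the transfer motions.

```bash
cat >> h.py <<'E'
def tcp_for(tip_dx,tip_z,th,off,cr,yaw,dy=0,zg=.200):
    """TCP pose: tongue tip tip_dx ahead of tail-wall foot (mm), tip_z above floor (mm), tail up th deg.
    off: tool centre ahead of block centre along block x (mm); zg: TCP above block underside"""
    b=Ro.from_euler('z',yaw,degrees=True)*Ro.from_euler('y',th,degrees=True)
    base=np.r_[cr,.022]+Ro.from_euler('z',yaw,degrees=True).apply(np.array([-52+tip_dx,dy,tip_z])/1e3)
    P=base+b.apply(np.array([(off-52)/1e3,0,zg]))
    T=b*Ro.from_euler('xyz',[180,0,180],degrees=True)
    return P,T.as_euler('xyz',degrees=True)
E
python3 - <<'E'
from h import *
c=dict(np.load('pics/w3.png.npz'));o=env.get_obs()
R=Ro.from_euler('xyz',o['tool_rot'],degrees=True)
P=o['tool_pos']
for off in(-4,-2,0,2,4):
    bx=-R.apply([1,0,0]);by=R.apply([0,1,0])
    X=[P+bx*(-.042-off/1e3)+np.array([0,0,z-P[2]]) for z in(.04,.002)]
    print(off,fproj(c,X)[:,1]*1.5625)
cr=[.5525,.008];yaw=-10.5
for a in((88,25,15),(88,1,15),(91,1,15)):
    p,q=tcp_for(*a,0,cr,yaw);print(a,p,q,delta(p,q))
E
```

```text
-4 [284.1826 257.4114]
-2 [278.1277 252.496 ]
0 [272.0287 247.5577]
2 [265.8874 242.5976]
4 [259.7053 237.6167]
(88, 25, 15) [0.5894 0.0012 0.2536] [180.  -15.  169.5] (array([  1.49, -22.51,  -5.12]), array([-3.28, 14.77, 25.13]))
(88, 1, 15) [0.5894 0.0012 0.2296] [180.  -15.  169.5] (array([  1.49, -22.51,  -2.72]), array([-3.28, 14.77, 25.13]))
(91, 1, 15) [0.5924 0.0006 0.2296] [180.  -15.  169.5] (array([  1.22, -22.64,  -2.72]), array([-3.28, 14.77, 25.13]))
```

Run:
```python
from h import *
c=dict(np.load('pics/w3.png.npz'));o=env.get_obs()
R=Ro.from_euler('xyz',o['tool_rot'],degrees=True);P=o['tool_pos'];bx=-R.apply([1,0,0]);by=R.apply([0,1,0])
X=P-bx*.044+np.array([0,0,.04-P[2]]);print('u of centre and +1mm',fproj(c,[X,X+by*.001])[:,0],'seen 261.8')
p,q=tcp_for(84,30,15,2,[.5516,.0098],-10.5);print(p,q,delta(p,q))
```

```text
u of centre and +1mm [258.9135 260.9463] seen 261.8
[0.5865 0.0033 0.2581] [180.  -15.  169.5] (array([  1.71, -22.22,  -5.57]), array([-3.28, 14.77, 25.13]))
```

Emit:
servo_tool(
  plan=[
    {"xyz": [0, 0, -0.7], "twist": [0, 0, 0], "jaw": 0.7},
    {"xyz": [0, 0, -2], "twist": [0, 0, 0], "jaw": 0.7},
    {"xyz": [0, 0, -3.7], "twist": [0, 0, 0], "jaw": 0.7},
    {"xyz": [0, -1, -5.5], "twist": [0, 0, 0], "jaw": 0.7},
    {"xyz": [0.2, -3, -7], "twist": [-0.3, 1.5, 2.5], "jaw": 0.7},
    {"xyz": [0.4, -5.5, -8], "twist": [-0.6, 3, 5], "jaw": 0.7},
    {"xyz": [0.6, -8, -8.5], "twist": [-1, 4.5, 7.6], "jaw": 0.7},
    {"xyz": [0.8, -10.5, -8.5], "twist": [-1.3, 6, 10.2], "jaw": 0.7},
    {"xyz": [1, -13, -8.5], "twist": [-1.6, 7.4, 12.6], "jaw": 0.7},
    {"xyz": [1.1, -15, -8.5], "twist": [-1.9, 8.8, 15], "jaw": 0.7},
  ],
)

```text
time_s: 4.0
tool_pos: [0.5741, 0.0721, 0.2884]
tool_rot: [179.3, -8.9, 179.6]
force: [-0.9, -0.1, -3.1]
grip_width: 0.046
grasp_force: 20.0
```

Run:
```python
from h import *
o=env.get_obs();print(o['tool_pos'],o['tool_rot'],o['force'],o['grip_width'])
print(delta([.5862,.0015,.2581],[180,-15,169.5]))
```

```text
[0.5741 0.0721 0.2884] [179.3092  -8.948  179.5851] [-0.8727 -0.1019 -3.0924] 0.04599306185359002
(array([-1.72, -7.08,  2.71]), array([-1.4 ,  5.98,  9.91]))
```

Emit:
servo_tool(
  plan=[
    {"xyz": [-0.3, -2, 0], "twist": [-0.3, 1.5, 2.5], "jaw": 0.7},
    {"xyz": [-0.8, -4, 0.3], "twist": [-0.7, 3, 5], "jaw": 0.7},
    {"xyz": [-1.3, -5.8, 1], "twist": [-1, 4.5, 7.5], "jaw": 0.7},
    {"xyz": [-1.6, -6.8, 2], "twist": [-1.4, 6, 9.9], "jaw": 0.7},
    {"xyz": [-1.72, -7.08, 2.7], "twist": [-1.4, 6, 9.9], "jaw": 0.7},
    {"xyz": [-1.72, -7.08, 2.7], "twist": [-1.4, 6, 9.9], "jaw": 0.7},
    {"xyz": [-1.72, -7.08, 2.7], "twist": [-1.4, 6, 9.9], "jaw": 0.7},
  ],
)

```text
time_s: 4.58
tool_pos: [0.586, 0.0055, 0.2564]
tool_rot: [179.9, -15.1, 169.8]
force: [1.0, 0.7, -2.5]
grip_width: 0.0457
grasp_force: 20.0
```

Run:
```python
from h import *
o=env.get_obs();print(o['tool_pos'],o['tool_rot'],o['force'],o['wrist_torque'])
a=snap('scene','s4.png')['img'][:,:,::-1][170:270,220:340];b=snap('side','d4.png')['img'][:,:,::-1][140:240,230:350]
o=np.hstack([cv2.resize(np.clip(x*1.6,0,255).astype('uint8'),(400,333),interpolation=cv2.INTER_CUBIC) for x in(a,b)]);cv2.imwrite('pics/c4.png',o)
```

```text
[0.586  0.0055 0.2564] [179.9066 -15.1095 169.8455] [ 0.9732  0.7171 -2.4864] [ 0.0052 -0.504  -0.0093]
```

View pics/c4.png

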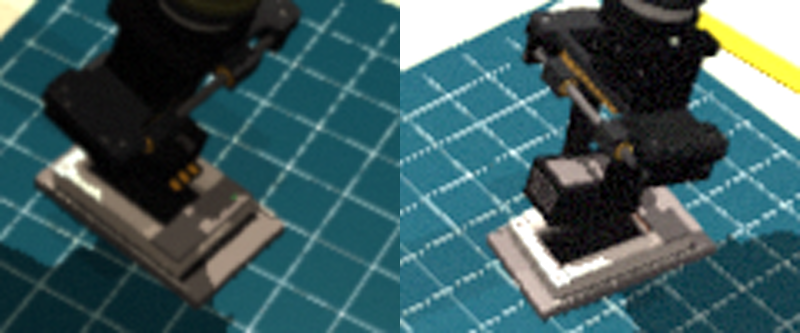

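The block hangs tail-up over the bay, gold contacts toward the lip. I'll let it settle, then read the true pose.

Emit:
servo_tool(
  plan=[
    {"xyz": [0, 0, 0], "twist": [0, 0, 0], "jaw": 0.7},
    {"xyz": [0, 0, 0], "twist": [0, 0, 0], "jaw": 0.7},
    {"xyz": [0, 0, 0], "twist": [0, 0, 0], "jaw": 0.7},
  ],
)

```text
time_s: 4.93
tool_pos: [0.5864, 0.0048, 0.2575]
tool_rot: [179.9, -15.0, 169.8]
force: [0.1, 0.6, -3.4]
grip_width: 0.0459
grasp_force: 20.0
```

```bash
cat > st.py <<'E'
from h import *
import sys
o=env.get_obs();cr=[.5516,.008];yaw=-10.5
b=Ro.from_euler('xyz',o['tool_rot'],degrees=True)*Ro.from_euler('xyz',[180,0,180],degrees=True).inv()
D=Ro.from_euler('z',yaw,degrees=True)
tip=o['tool_pos']-b.apply([-.050,0,.200]);l=D.inv().apply(tip-np.r_[cr,.022])*1e3+[52,0,0]
print('t',o['time_s'],'tip from tailwall/floor mm',l,'tilt/roll/yaw',(D.inv()*b).as_euler('xyz',degrees=True),'F dock',D.inv().apply(o['force']),'M',D.inv().apply(o['wrist_torque']),o['grip_width'])
# args: target dx dy z tilt
if len(sys.argv)>1:
    a=[float(x) for x in sys.argv[1:]];p,q=tcp_for(a[0],a[2],a[3],2,cr,yaw,dy=a[1]);print(delta(p,q))
E
python3 st.py 84 0 10 15; python3 st.py 84 0 0 15
```

```text
t 4.9333 tip from tailwall/floor mm [83.4031  3.3947 29.3674] tilt/roll/yaw [ 0.0754 14.9841  0.296 ] F dock [ 0.0091  0.6482 -3.4153] M [ 0.0259 -0.5207 -0.015 ] 0.04591346354200769
(array([-0.56, -0.32,  1.85]), array([-0.  ,  0.02,  0.29]))
t 4.9333 tip from tailwall/floor mm [83.4031  3.3947 29.3674] tilt/roll/yaw [ 0.0754 14.9841  0.296 ] F dock [ 0.0091  0.6482 -3.4153] M [ 0.0259 -0.5207 -0.015 ] 0.04591346354200769
(array([-0.82, -0.32,  2.82]), array([-0.  ,  0.02,  0.29]))
```

Emit:
servo_tool(
  plan=[
    {"xyz": [-0.1, -0.32, 0.3], "twist": [0, 0, 0.3], "jaw": 0.7},
    {"xyz": [-0.3, -0.32, 1], "twist": [0, 0, 0.3], "jaw": 0.7},
    {"xyz": [-0.45, -0.32, 1.5], "twist": [0, 0, 0.3], "jaw": 0.7},
    {"xyz": [-0.56, -0.32, 1.85], "twist": [0, 0, 0.3], "jaw": 0.7},
    {"xyz": [-0.62, -0.32, 2.05], "twist": [0, 0, 0.3], "jaw": 0.7},
    {"xyz": [-0.67, -0.32, 2.25], "twist": [0, 0, 0.3], "jaw": 0.7},
    {"xyz": [-0.69, -0.32, 2.35], "twist": [0, 0, 0.3], "jaw": 0.7},
    {"xyz": [-0.69, -0.32, 2.35], "twist": [0, 0, 0.3], "jaw": 0.7},
    {"xyz": [-0.69, -0.32, 2.35], "twist": [0, 0, 0.3], "jaw": 0.7},
  ],
)

```text
time_s: 5.68
tool_pos: [0.5864, 0.0009, 0.2326]
tool_rot: [-180.0, -15.0, 169.4]
force: [-0.4, 1.2, -3.3]
grip_width: 0.0462
grasp_force: 20.0
```

```bash
python3 st.py 84 0 0 15
```

```text
t 5.6833 tip from tailwall/floor mm [84.0115 -0.7695  4.5239] tilt/roll/yaw [-0.0346 15.0168 -0.0859] F dock [-0.5617  1.0932 -3.319 ] M [ 0.0706 -0.4966 -0.0414] 0.04616644666838838
(array([-0.11,  0.07,  0.44]), array([-0.01, -0.02, -0.08]))
```

Emit:
servo_tool(
  plan=[
    {"xyz": [-0.02, 0.05, 0.1], "twist": [0, 0, 0], "jaw": 0.7},
    {"xyz": [-0.05, 0.06, 0.2], "twist": [0, 0, 0], "jaw": 0.7},
    {"xyz": [-0.08, 0.06, 0.3], "twist": [0, 0, 0], "jaw": 0.7},
    {"xyz": [-0.1, 0.06, 0.38], "twist": [0, 0, 0], "jaw": 0.7},
    {"xyz": [-0.1, 0.06, 0.38], "twist": [0, 0, 0], "jaw": 0.7},
    {"xyz": [-0.1, 0.06, 0.38], "twist": [0, 0, 0], "jaw": 0.7},
  ],
)

```text
time_s: 6.18
tool_pos: [0.5864, 0.0013, 0.2285]
tool_rot: [-179.9, -15.0, 169.4]
force: [0.4, -0.7, -5.0]
grip_width: 0.0455
grasp_force: 20.0
```

```bash
python3 st.py 84 0 -1 15;python3 st.py 87 0 1 15
```

```text
t 6.1833 tip from tailwall/floor mm [83.8565 -0.4062  0.3814] tilt/roll/yaw [-0.0551 15.0311 -0.0979] F dock [ 0.536  -0.5643 -4.9801] M [-0.2064 -0.5409  0.0589] 0.04548941492387548
(array([-0.04,  0.02,  0.13]), array([-0.03, -0.03, -0.09]))
t 6.1833 tip from tailwall/floor mm [83.8565 -0.4062  0.3814] tilt/roll/yaw [-0.0551 15.0311 -0.0979] F dock [ 0.536  -0.5643 -4.9801] M [-0.2064 -0.5409  0.0589] 0.04548941492387548
(array([-0.28,  0.02, -0.14]), array([-0.03, -0.03, -0.09]))
```

Emit:
servo_tool(
  plan=[
    {"xyz": [-0.05, 0.02, -0.07], "twist": [0, 0, 0], "jaw": 0.7},
    {"xyz": [-0.15, 0.02, -0.1], "twist": [0, 0, 0], "jaw": 0.7},
    {"xyz": [-0.25, 0.02, -0.13], "twist": [0, 0, 0], "jaw": 0.7},
    {"xyz": [-0.35, 0.02, -0.15], "twist": [0, 0, 0], "jaw": 0.7},
    {"xyz": [-0.42, 0.02, -0.17], "twist": [0, 0, 0], "jaw": 0.7},
    {"xyz": [-0.42, 0.02, -0.17], "twist": [0, 0, 0], "jaw": 0.7},
    {"xyz": [-0.42, 0.02, -0.17], "twist": [0, 0, 0], "jaw": 0.7},
  ],
)

```text
time_s: 6.77
tool_pos: [0.5909, 0.0005, 0.2291]
tool_rot: [-179.9, -15.0, 169.4]
force: [-0.8, -2.3, -4.2]
grip_width: 0.0459
grasp_force: 20.0
```

```bash
python3 st.py 91 0 1 15
```

```text
t 6.7667 tip from tailwall/floor mm [88.4469 -0.383   0.9633] tilt/roll/yaw [-0.065  15.0283 -0.1068] F dock [-0.3291 -2.3895 -4.1899] M [-0.5859 -0.3643  0.1151] 0.045872894334625935
(array([-0.24,  0.02, -0.07]), array([-0.04, -0.03, -0.1 ]))
```

Emit:
servo_tool(
  plan=[
    {"xyz": [0, -0.03, 0], "twist": [0, 0, 0], "jaw": 0.7},
    {"xyz": [-0.06, -0.03, -0.02], "twist": [0, 0, 0], "jaw": 0.7},
    {"xyz": [-0.12, -0.03, -0.03], "twist": [0, 0, 0], "jaw": 0.7},
    {"xyz": [-0.18, -0.03, -0.05], "twist": [0, 0, 0], "jaw": 0.7},
    {"xyz": [-0.24, -0.03, -0.07], "twist": [0, 0, 0], "jaw": 0.7},
    {"xyz": [-0.24, -0.03, -0.07], "twist": [0, 0, 0], "jaw": 0.7},
    {"xyz": [-0.24, -0.03, -0.07], "twist": [0, 0, 0], "jaw": 0.7},
  ],
)

```text
time_s: 7.35
tool_pos: [0.5929, 0.0001, 0.2291]
tool_rot: [-180.0, -15.1, 169.4]
force: [-3.6, -2.4, -2.0]
grip_width: 0.046
grasp_force: 20.0
```

```bash
python3 st.py 92 -.7 1 15
```

```text
t 7.35 tip from tailwall/floor mm [90.1965 -0.3766  0.9717] tilt/roll/yaw [-0.0478 15.1126 -0.0882] F dock [-3.1531 -3.0128 -1.9807] M [-0.5957  0.3866  0.1301] 0.04595353329594997
(array([-0.13, -0.05, -0.04]), array([-0.02, -0.11, -0.09]))
```

Emit:
servo_tool(
  plan=[
    {"xyz": [0, -0.04, 0], "twist": [0, 0, 0], "jaw": 0.7},
    {"xyz": [0, -0.04, 0], "twist": [0, 0, 0], "jaw": 0.7},
    {"xyz": [0, -0.04, 0], "twist": [0, 0, 0], "jaw": 0.7},
    {"xyz": [0, -0.04, 0], "twist": [0, 0, 0], "jaw": 0.7},
  ],
)

```text
time_s: 7.68
tool_pos: [0.5931, -0.0001, 0.2292]
tool_rot: [-180.0, -15.0, 169.4]
force: [-3.3, -0.1, -3.7]
grip_width: 0.046
grasp_force: 20.0
```

```bash
python3 st.py 92 -.7 1 15
python3 - <<'E'
from h import *
a=snap('scene','s5.png')['img'][:,:,::-1][180:260,230:310];b=snap('wrist','w5.png')['img'][:,:,::-1][90:330,110:410]
o=np.hstack([cv2.resize(np.clip(x*g,0,255).astype('uint8'),(400,n),interpolation=cv2.INTER_CUBIC)[:320] for x,n,g in((a,400,2),(b,320,1.6))]);cv2.imwrite('pics/c5.png',o)
E
```

```text
t 7.6833 tip from tailwall/floor mm [90.6419 -0.4129  1.0412] tilt/roll/yaw [-0.0162 15.0492 -0.0727] F dock [-3.1941 -0.6729 -3.6633] M [-0.3503  0.3799  0.0771] 0.04595992392934215
(array([-0.12, -0.03, -0.03]), array([ 0.  , -0.05, -0.07]))
```

View pics/c5.png

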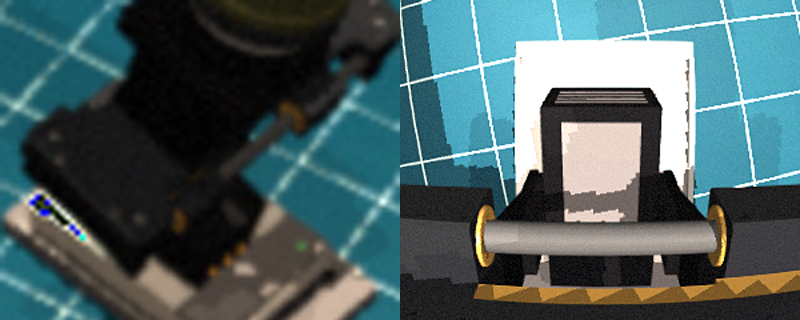

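Wrist view: block squarely centred in the cradle, tail up; force Fx≈-3 N fits the sprung plate just being touched. Next push/rock to 10° and check the slope.

```bash
for t in 13 11.5 10; do python3 st.py 91.5 -.5 .8 $t|tail -1;done
```

```text
(array([ 0.63, -0.02,  0.19]), array([ 0.  , -2.04, -0.07]))
(array([ 1.14, -0.02,  0.35]), array([-0.  , -3.54, -0.07]))
(array([ 1.66, -0.02,  0.52]), array([-0.  , -5.04, -0.07]))
```

Emit:
servo_tool(
  plan=[
    {"xyz": [0.2, -0.02, 0.06], "twist": [0, -0.7, -0.05], "jaw": 0.7},
    {"xyz": [0.42, -0.02, 0.13], "twist": [0, -1.4, -0.05], "jaw": 0.7},
    {"xyz": [0.63, -0.02, 0.19], "twist": [0, -2.04, -0.05], "jaw": 0.7},
    {"xyz": [0.88, -0.02, 0.27], "twist": [0, -2.8, -0.05], "jaw": 0.7},
    {"xyz": [1.14, -0.02, 0.35], "twist": [0, -3.54, -0.05], "jaw": 0.7},
    {"xyz": [1.4, -0.02, 0.43], "twist": [0, -4.3, -0.05], "jaw": 0.7},
    {"xyz": [1.66, -0.02, 0.52], "twist": [0, -5.04, -0.05], "jaw": 0.7},
    {"xyz": [1.66, -0.02, 0.52], "twist": [0, -5.04, -0.05], "jaw": 0.7},
    {"xyz": [1.66, -0.02, 0.52], "twist": [0, -5.04, -0.05], "jaw": 0.7},
  ],
)

```text
time_s: 8.53
tool_pos: [0.5759, 0.003, 0.2286]
tool_rot: [180.0, -10.0, 169.5]
force: [-2.1, 0.5, -2.7]
grip_width: 0.0462
grasp_force: 20.0
```

```bash
python3 st.py 93 -.5 .8 10
```

```text
t 8.5333 tip from tailwall/floor mm [91.4908 -0.4995  0.9567] tilt/roll/yaw [ 0.0069  9.9643 -0.0122] F dock [-2.1882  0.1    -2.6778] M [ 0.1036  0.4649 -0.0663] 0.04615956200881565
(array([-0.16,  0.  , -0.01]), array([ 0.01,  0.04, -0.01]))
```

Emit:
servo_tool(
  plan=[
    {"xyz": [-0.05, 0, 0], "twist": [0, 0, 0], "jaw": 0.7},
    {"xyz": [-0.1, 0, 0], "twist": [0, 0, 0], "jaw": 0.7},
    {"xyz": [-0.15, 0, -0.01], "twist": [0, 0, 0], "jaw": 0.7},
    {"xyz": [-0.2, 0, -0.02], "twist": [0, 0, 0], "jaw": 0.7},
    {"xyz": [-0.2, 0, -0.02], "twist": [0, 0, 0], "jaw": 0.7},
    {"xyz": [-0.2, 0, -0.02], "twist": [0, 0, 0], "jaw": 0.7},
  ],
)

```text
time_s: 9.03
tool_pos: [0.578, 0.0026, 0.2283]
tool_rot: [-180.0, -10.0, 169.5]
force: [-4.5, 2.4, -0.4]
grip_width: 0.0463
grasp_force: 20.0
```

```bash
python3 st.py 95 -.5 .8 10
```

```text
t 9.0333 tip from tailwall/floor mm [93.3604 -0.5739  0.6172] tilt/roll/yaw [-0.0101 10.027  -0.0225] F dock [-4.8392  1.5125 -0.4303] M [ 0.3583  0.8475 -0.0352] 0.04626598695190043
(array([-0.15,  0.  , -0.04]), array([-0.01, -0.03, -0.02]))
```

Emit:
servo_tool(
  plan=[
    {"xyz": [-0.03, 0.02, -0.04], "twist": [0, 0, 0], "jaw": 0.7},
    {"xyz": [-0.07, 0.02, -0.05], "twist": [0, 0, 0], "jaw": 0.7},
    {"xyz": [-0.07, 0.02, -0.05], "twist": [0, 0, 0], "jaw": 0.7},
    {"xyz": [-0.07, 0.02, -0.05], "twist": [0, 0, 0], "jaw": 0.7},
    {"xyz": [-0.07, 0.02, -0.05], "twist": [0, 0, 0], "jaw": 0.7},
  ],
)

```text
time_s: 9.45
tool_pos: [0.5785, 0.0025, 0.2284]
tool_rot: [-180.0, -10.1, 169.5]
force: [-4.9, 2.0, -2.4]
grip_width: 0.0464
grasp_force: 20.0
```

```bash
for t in 8 6 4 2; do python3 st.py 94 -.5 .8 $t;done
```

```text
t 9.45 tip from tailwall/floor mm [93.7247 -0.5776  0.6939] tilt/roll/yaw [-0.0285 10.069  -0.026 ] F dock [-5.1504  1.0502 -2.4426] M [ 0.272   0.959  -0.0292] 0.04635262749133752
(array([ 0.69, -0.  ,  0.18]), array([-0.02, -2.07, -0.03]))
t 9.45 tip from tailwall/floor mm [93.7247 -0.5776  0.6939] tilt/roll/yaw [-0.0285 10.069  -0.026 ] F dock [-5.1504  1.0502 -2.4426] M [ 0.272   0.959  -0.0292] 0.04635262749133752
(array([ 1.38, -0.  ,  0.39]), array([-0.02, -4.07, -0.02]))
t 9.45 tip from tailwall/floor mm [93.7247 -0.5776  0.6939] tilt/roll/yaw [-0.0285 10.069  -0.026 ] F dock [-5.1504  1.0502 -2.4426] M [ 0.272   0.959  -0.0292] 0.04635262749133752
(array([ 2.06, -0.  ,  0.63]), array([-0.03, -6.07, -0.02]))
t 9.45 tip from tailwall/floor mm [93.7247 -0.5776  0.6939] tilt/roll/yaw [-0.0285 10.069  -0.026 ] F dock [-5.1504  1.0502 -2.4426] M [ 0.272   0.959  -0.0292] 0.04635262749133752
(array([ 2.73, -0.  ,  0.88]), array([-0.03, -8.07, -0.02]))
```

Emit:
servo_tool(
  plan=[
    {"xyz": [0.23, 0.02, 0.06], "twist": [0, -0.7, 0], "jaw": 0.7},
    {"xyz": [0.46, 0.02, 0.12], "twist": [0, -1.4, 0], "jaw": 0.7},
    {"xyz": [0.69, 0.02, 0.18], "twist": [0, -2.07, 0], "jaw": 0.7},
    {"xyz": [0.92, 0.02, 0.25], "twist": [0, -2.75, 0], "jaw": 0.7},
    {"xyz": [1.2, 0.02, 0.33], "twist": [0, -3.57, 0], "jaw": 0.7},
    {"xyz": [1.2, 0.02, 0.33], "twist": [0, -3.57, 0], "jaw": 0.7},
    {"xyz": [1.2, 0.02, 0.33], "twist": [0, -3.57, 0], "jaw": 0.7},
  ],
)

```text
time_s: 10.03
tool_pos: [0.5661, 0.0049, 0.2272]
tool_rot: [-180.0, -6.5, 169.5]
force: [-4.6, 1.8, -2.0]
grip_width: 0.0457
grasp_force: 20.0
```

```bash
for t in 5 4 3 2; do python3 st.py 94.3 -.5 .8 $t;done
```

```text
t 10.0333 tip from tailwall/floor mm [93.9193 -0.5686  0.8172] tilt/roll/yaw [-0.0358  6.4799 -0.03  ] F dock [-4.901   0.9392 -2.0389] M [0.2273 0.9765 0.043 ] 0.04574147347881739
(array([ 0.48, -0.01,  0.13]), array([-0.03, -1.48, -0.03]))
t 10.0333 tip from tailwall/floor mm [93.9193 -0.5686  0.8172] tilt/roll/yaw [-0.0358  6.4799 -0.03  ] F dock [-4.901   0.9392 -2.0389] M [0.2273 0.9765 0.043 ] 0.04574147347881739
(array([ 0.82, -0.01,  0.23]), array([-0.03, -2.48, -0.03]))
t 10.0333 tip from tailwall/floor mm [93.9193 -0.5686  0.8172] tilt/roll/yaw [-0.0358  6.4799 -0.03  ] F dock [-4.901   0.9392 -2.0389] M [0.2273 0.9765 0.043 ] 0.04574147347881739
(array([ 1.17, -0.01,  0.34]), array([-0.03, -3.48, -0.03]))
t 10.0333 tip from tailwall/floor mm [93.9193 -0.5686  0.8172] tilt/roll/yaw [-0.0358  6.4799 -0.03  ] F dock [-4.901   0.9392 -2.0389] M [0.2273 0.9765 0.043 ] 0.04574147347881739
(array([ 1.51, -0.01,  0.45]), array([-0.03, -4.48, -0.03]))
```

Emit:
servo_tool(
  plan=[
    {"xyz": [-0.06, 0.01, 0], "twist": [0, 0, 0], "jaw": 0.7},
    {"xyz": [0.15, 0.02, 0.06], "twist": [0, -0.7, 0], "jaw": 0.7},
    {"xyz": [0.42, 0.02, 0.12], "twist": [0, -1.48, 0], "jaw": 0.7},
    {"xyz": [0.59, 0.02, 0.17], "twist": [0, -2, 0], "jaw": 0.7},
    {"xyz": [0.76, 0.02, 0.22], "twist": [0, -2.48, 0], "jaw": 0.7},
    {"xyz": [0.76, 0.02, 0.22], "twist": [0, -2.48, 0], "jaw": 0.7},
    {"xyz": [0.76, 0.02, 0.22], "twist": [0, -2.48, 0], "jaw": 0.7},
  ],
)

```text
time_s: 10.62
tool_pos: [0.5584, 0.0064, 0.2258]
tool_rot: [-180.0, -4.0, 169.5]
force: [-6.0, 1.6, -3.5]
grip_width: 0.0459
grasp_force: 20.0
```

```bash
for t in 3 2 1 0; do python3 st.py 94.9 -.5 .8 $t;done
```

```text
t 10.6167 tip from tailwall/floor mm [94.7661 -0.5429  0.7825] tilt/roll/yaw [-0.0471  4.0318 -0.0414] F dock [-6.2287  0.4952 -3.5037] M [0.1342 1.2581 0.0114] 0.04593448277527454
(array([ 0.35, -0.01,  0.09]), array([-0.04, -1.03, -0.04]))
t 10.6167 tip from tailwall/floor mm [94.7661 -0.5429  0.7825] tilt/roll/yaw [-0.0471  4.0318 -0.0414] F dock [-6.2287  0.4952 -3.5037] M [0.1342 1.2581 0.0114] 0.04593448277527454
(array([ 0.69, -0.02,  0.19]), array([-0.04, -2.03, -0.04]))
t 10.6167 tip from tailwall/floor mm [94.7661 -0.5429  0.7825] tilt/roll/yaw [-0.0471  4.0318 -0.0414] F dock [-6.2287  0.4952 -3.5037] M [0.1342 1.2581 0.0114] 0.04593448277527454
(array([ 1.04, -0.02,  0.29]), array([-0.05, -3.03, -0.04]))
t 10.6167 tip from tailwall/floor mm [94.7661 -0.5429  0.7825] tilt/roll/yaw [-0.0471  4.0318 -0.0414] F dock [-6.2287  0.4952 -3.5037] M [0.1342 1.2581 0.0114] 0.04593448277527454
(array([ 1.38, -0.02,  0.4 ]), array([-0.05, -4.03, -0.04]))
```

Emit:
servo_tool(
  plan=[
    {"xyz": [0.17, 0, 0.05], "twist": [0, -0.5, 0], "jaw": 0.7},
    {"xyz": [0.35, 0, 0.09], "twist": [0, -1.03, 0], "jaw": 0.7},
    {"xyz": [0.52, 0, 0.14], "twist": [0, -1.53, 0], "jaw": 0.7},
    {"xyz": [0.69, 0, 0.19], "twist": [0, -2.03, 0], "jaw": 0.7},
    {"xyz": [0.87, 0, 0.24], "twist": [0, -2.53, 0], "jaw": 0.7},
    {"xyz": [1.04, 0, 0.29], "twist": [0, -3.03, 0], "jaw": 0.7},
    {"xyz": [1.04, 0, 0.29], "twist": [0, -3.03, 0], "jaw": 0.7},
    {"xyz": [1.04, 0, 0.29], "twist": [0, -3.03, 0], "jaw": 0.7},
  ],
)

```text
time_s: 11.28
tool_pos: [0.548, 0.0083, 0.2236]
tool_rot: [-180.0, -1.0, 169.5]
force: [-6.0, 1.7, -2.2]
grip_width: 0.0459
grasp_force: 20.0
```

```bash
for t in 0; do python3 st.py 94.9 -.5 .8 $t;python3 st.py 94.5 -.5 .2 $t;done
```

```text
t 11.2833 tip from tailwall/floor mm [94.9243 -0.5825  0.7735] tilt/roll/yaw [-0.0479  0.9936 -0.0406] F dock [-6.1981  0.5973 -2.1825] M [ 0.1135  1.3182 -0.0101] 0.045876529161092146
(array([ 0.35, -0.01,  0.09]), array([-0.05, -0.99, -0.04]))
t 11.2833 tip from tailwall/floor mm [94.9243 -0.5825  0.7735] tilt/roll/yaw [-0.0479  0.9936 -0.0406] F dock [-6.1981  0.5973 -2.1825] M [ 0.1135  1.3182 -0.0101] 0.045876529161092146
(array([ 0.39, -0.01,  0.15]), array([-0.05, -0.99, -0.04]))
```

Smooth so far. Finish flat and press lightly down.

Emit:
servo_tool(
  plan=[
    {"xyz": [0.17, 0, 0.05], "twist": [0, -0.5, 0], "jaw": 0.7},
    {"xyz": [0.35, 0, 0.09], "twist": [0, -1, 0], "jaw": 0.7},
    {"xyz": [0.35, 0, 0.12], "twist": [0, -1, 0], "jaw": 0.7},
    {"xyz": [0.35, 0, 0.16], "twist": [0, -1, 0], "jaw": 0.7},
    {"xyz": [0.35, 0, 0.2], "twist": [0, -1, 0], "jaw": 0.7},
    {"xyz": [0.35, 0, 0.2], "twist": [0, -1, 0], "jaw": 0.7},
    {"xyz": [0.35, 0, 0.2], "twist": [0, -1, 0], "jaw": 0.7},
  ],
)

```text
time_s: 11.87
tool_pos: [0.5448, 0.0089, 0.2225]
tool_rot: [-180.0, 0.0, 169.5]
force: [-8.0, 1.0, 3.0]
grip_width: 0.0457
grasp_force: 20.0
```

```bash
python3 st.py
```

```text
t 11.8667 tip from tailwall/floor mm [95.1804 -0.545   0.5055] tilt/roll/yaw [-0.0306 -0.0148 -0.0441] F dock [-8.0667 -0.4564  2.9822] M [0.0547 1.7156 0.0149] 0.0456532368870226
```

Emit:
servo_tool(
  plan=[
    {"xyz": [0.04, 0, 0], "twist": [0, 0, 0], "jaw": 0.7},
    {"xyz": [0.08, 0, 0], "twist": [0, 0, 0], "jaw": 0.7},
    {"xyz": [0.12, 0, 0], "twist": [0, 0, 0], "jaw": 0.7},
    {"xyz": [0.16, 0, 0], "twist": [0, 0, 0], "jaw": 0.7},
    {"xyz": [0.16, 0, 0], "twist": [0, 0, 0], "jaw": 0.7},
  ],
)

```text
time_s: 12.28
tool_pos: [0.5439, 0.009, 0.2225]
tool_rot: [-180.0, 0.2, 169.5]
force: [-3.4, 0.7, 1.1]
grip_width: 0.0457
grasp_force: 20.0
```

```bash
python3 st.py
```

```text
t 12.2833 tip from tailwall/floor mm [94.85   -0.5038  0.666 ] tilt/roll/yaw [-0.0216 -0.1641 -0.0499] F dock [-3.504   0.095   1.0732] M [0.0138 0.9582 0.0082] 0.04567526233567816
```

Emit:
servo_tool(
  plan=[
    {"xyz": [0, 0, 0], "twist": [0, 0, 0], "jaw": 0.4},
    {"xyz": [0, 0, 0], "twist": [0, 0, 0], "jaw": 0.35},
    {"xyz": [0, 0, 0], "twist": [0, 0, 0], "jaw": 0.2},
    {"xyz": [0, 0, 0], "twist": [0, 0, 0], "jaw": 0.1},
    {"xyz": [0, 0, -0.5], "twist": [0, 0, 0], "jaw": 0.1},
    {"xyz": [0, 0, -2], "twist": [0, 0, 0], "jaw": 0.1},
    {"xyz": [0, 0, -4.5], "twist": [0, 0, 0], "jaw": 0.1},
    {"xyz": [0, 0, -7], "twist": [0, 0, 0], "jaw": 0.1},
    {"xyz": [0, 0, -9], "twist": [0, 0, 0], "jaw": 0.1},
    {"xyz": [0, 0, -9], "twist": [0, 0, 0], "jaw": 0.1},
  ],
  newtons=5,
)

```text
time_s: 13.12
tool_pos: [0.5454, 0.0092, 0.3172]
tool_rot: [179.9, 0.6, 169.5]
force: [1.0, -0.8, -0.3]
grip_width: 0.0783
grasp_force: 0.0
```

```bash
python3 st.py
python3 - <<'E'
from h import *
a=snap('side','d6.png')['img'][:,:,::-1][180:240,250:330];b=snap('wrist','w6.png')['img'][:,:,::-1][90:330,110:410]
o=np.hstack([cv2.resize(np.clip(x*g,0,255).astype('uint8'),(400,n),interpolation=cv2.INTER_CUBIC)[:300] for x,n,g in((a,300,2.),(b,320,1.6))]);cv2.imwrite('pics/c6.png',o)
E
```

```text
t 13.1167 tip from tailwall/floor mm [97.6676  0.47   95.7189] tilt/roll/yaw [ 0.1447 -0.5793 -0.0436] F dock [ 1.1116 -0.5677 -0.3227] M [-0.0078 -0.0578 -0.0218] 0.07825739014037297
```

View pics/c6.png

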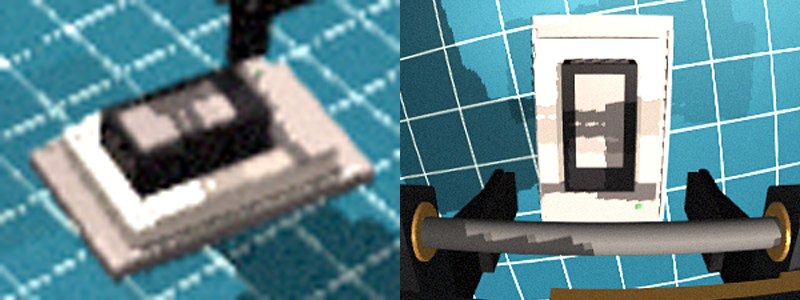

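The block lies flat in the bay, with its nose tucked at the lip and the gripper well clear.

```bash
python3 -c "
from cell import env
print(env.sign_off())"
```

```text
the job is handed in; nothing more can be done
None
```

The battery is on charge: I tucked its tongue under the lip, pushed against the sprung contact at about 8 N, rocked it flat and let go. The last pictures show it flat in the bay, and the job was handed in at about 13 s without moving the hand press, tape or vinyl roll.

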